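Refit the axle clip of the fender-line roller

ROBOT

A 7-joint arm with a two-finger parallel gripper is mounted at the origin on the work surface. World frame = base frame: x ahead of the robot, y to its left, z up, the work surface at z = 0. Lengths are in m, angles in rad, forces in N, time in s.
With the tool pointing down it reaches from about 0.425 to 0.825 m from the base axis. Payload 3.6 kg.
Tool frame: the origin (TCP) lies midway between the tips of the shut fingers; the grasp point (between the pads) lies 19 mm behind it (bot.grip_depth is the distance from the TCP to the grasp point, in m); z points along the fingers, y is the line along which they close (so a half turn about z gives the same grasp; the last joint's range is limited). The gripper opens to 85 mm and grips with 20 to 120 N. Pads are 22 mm wide; open, the fingers measure 114 mm over their backs; the gripper's body (76 mm by 85 mm) begins 54 mm behind the grasp point. The pads swing forward as they close: fully open they stand 13 mm farther back than shut.
Start: joints at [-1.232, 0.615, -0.013, 1.423, 0.008, 1.103, -0.04], TCP at [0.232, 0.607, 0.231] pointing down, gripper open.
Joint ranges: [-3.12, 3.12], [-0.3, 2.06], [-1.34, 1.32], [0.26, 2.42], [-1.36, 4.5], [0.01, 1.98], [-2.84, 2.84]. Speed limits (rad/s): [2.79, 2.79, 3.14, 3.14, 3.14, 3.14, 3.14].

INTERFACE

Orientations are given as a rotation vector (axis times angle).
In Python, from bench import bot gives the robot as it stands.
- The arm moves only by the tool servo_tool, never from a script. Its argument "deltas" is a list of rows, each an object with "fingers": the closure in counts, from 0 (fully open) to 255 (shut); "dp": the shift along the tool's x, y, z as a fraction of full scale, a list of three; "rot": the turn, a rotation vector about the tool's x, y, z as a fraction of full scale, a list of three. A call has 1 to 5 rows; each row shifts and turns the commanded pose from where the row before left it, along the tool's axes as they then stand; what a row does not reach is not made up. Full scale, the value 1, is 150 mm for a shift and 60 degrees for a turn. A row lasts 1/8 s, in which the tool goes at most 62.5 mm and 10.7 degrees, less where a joint would pass 70% of its speed; a pose out of reach is approached as far as the arm can. A call with a number of a shift or a turn outside -1 to 1 is refused whole. A call with a gripper value outside its range is refused whole. The fingers move at their own pace and stop on an object; "squeeze" is the grip in N (left out, the last holds). Time passes only in rows, so rows that do not move let the fingers close. It gives the time, the measured TCP pose, the force, the opening and the grip force at its end, in the units of the state.
- bot.get_obs(): the state, without advancing time (a new reading comes with each control period).
- bot.grab_frame(name): name is "scene" or "top" or "wrist"; returns the picture (480x640x3 uint8, blue, green, red); there is no depth.
- bot.get_calibration(name): a dict with "vertical_fov" (degrees; the focal length in pixels is half the picture's height over the tangent of half this angle, whatever the lens; pixels are square), "cx", "cy" (the principal point, pixels), "eye" and "rotation" of the camera in the world. Camera axes: x right, y down, z forward; pixel columns grow to the right and rows downward; lengths in m; the calibration is good to about 2 mm. A picture is of the moment at which its call begins: read the wrist's pose just before it. get_calibration takes no time and is no camera call; for the wrist camera it gives the pose at the moment of the call.
- bot.finish_job(): hands the job in; it is judged then, once.
The state is a dict: "time": time; "q": joint angles; "joint_vel": joint speeds; "joint_efforts": joint torques, N m; "tool_pos": TCP position; "eef_rot": TCP orientation; "contact_force": force on the tool from outside, world axes, zero at the start; "wrist_torque": the same for the moment, N m; "grip_width": finger opening in m; "finger_force": force on a finger pad.
Only numpy, scipy, OpenCV 4.12 (cv2) and the standard library are available. Lean on these libraries where they do the work, as an engineer would, in place of code of your own. Each camera call takes 0.05 s, during which the arm holds its last target. There are 200 camera calls.

TASK

The fender-line roller on the chart shelf has lost the clip that keeps its axle in. Pick up the smaller of the two steel spring clips by its tab and press it straight down into the groove near the axle's free end until it snaps fully home round the neck, square to the axle, then let go of it. Leave the larger clip and the hourglass standing where they are.

Things in the scene. Friction and masses are not known exactly. Their poses are not given: they have to be found in the camera images.
- clip: Smaller of two steel spring clips, standing on its splayed feet, 20 mm thick along y, 75 g. Origin: centre of its bore, 29 mm above the feet; y along the bore, x from arm to arm (feet span 46), z up; either way round fits. Bridge top 15 mm above origin, 34 wide; on it the grip tab, 20 x 20 mm, top 39 mm above origin. Arms spring over the neck at about 10 N; home when origin is on the axle's line.
- groove (a point): Centre of the groove, on the line of the rubber roller's level steel axle, 80 mm above the shelf; y points along the axle to its free end, z up. Groove: neck 18 mm thick, 48 mm long, between 26 mm collars; free on both sides in x. Dark steel cheeks start 40 mm away towards -y; cheeks and rubber are up to 106 mm high. Clip goes on with its y along this y, tab up; grip it along x to stay clear.
- wide_clip: The larger steel clip, same shape 1.7 times as big: feet span 74 mm, 32 mm thick, 103 mm high. Not to be used; stays standing where it is. Origin: centre of its bore, 47 mm above the shelf; axes as for the smaller clip.
- hourglass: Clear glass hourglass between two dark wooden discs of 64 mm diameter, 120 mm high; to be left alone. Origin: centre of its underside, z up.
Mind the look-alikes: they are no part of the job. Leave any black, pink or turquoise look-alike of the clip alone.

How it is judged:
At the end, for the whole second after the job is handed in: The smaller clip is snapped home and at rest: its bore centre within 8 mm of the axle's line, within 18 mm of the groove's middle along the axle and within 15 degrees of square. The larger clip and the hourglass stand upright within 30 mm of where they were (x of clip in the frame of groove between -0.008 and 0.008 m and z of clip in the frame of groove between -0.008 and 0.008 m and y of clip in the frame of groove between -0.018 and 0.018 m and angle between the y axis of clip and the y axis of groove, either way round below 0.26 rad and linear speed of clip below 0.02 m/s and distance of each of wide_clip, hourglass from where it was at the start of the episode below 0.03 m and angle between each of wide_clip, hourglass's own z axis and vertical below 0.3 rad); the robot touches nothing.
It fails at once if the hourglass is knocked over or shoved more than 50 mm (angle between hourglass's own z axis and vertical above 0.5 rad or distance of hourglass from where it was at the start of the episode above 0.05 m).
It fails at once if the larger clip is picked up or shoved more than 50 mm (distance of wide_clip from where it was at the start of the episode above 0.05 m).
It also fails if it takes over 32 s, if anything falls off the work surface, if the arm or the gripper's body presses on something with over 40 N, if the wrist force passes 120 N, or if a joint passes its speed limit or range.

## Working session

There is one attempt and no reset: what is moved stays moved. The work goes in short steps, Python scripts to look and compute and a tool call to move; the robot and the scene stay as the last step left them, time stands still between calls to the robot, and variables do not carry over. Pictures are saved under pics/ and viewed, at most 10 in all, crops included, and the job is handed in when it is done.

Besides the shell and the picture viewer there is one more tool, called after ">>>" by a JSON object that holds its "method" and its "body". servo_tool: Moves the arm, as the interface text tells. Its arguments: {"type":"object","properties":{"deltas":{"type":"array","items":{"type":"object","properties":{"fingers":{"type":"number"},"dp":{"type":"array","items":{"type":"number","minimum":-1,"maximum":1}},"rot":{"type":"array","items":{"type":"number","minimum":-1,"maximum":1}}}}},"squeeze":{"type":"number"}},"required":["deltas"]}

```bash
mkdir -p pics; ls; python3 - <<'E'
from bench import bot
import cv2
for n in("scene","top"):
    cv2.imwrite(f"pics/{n}0.png",bot.grab_frame(n)); c=bot.get_calibration(n); print(n,c)
print(bot.get_obs())
E
```

```text
pics
scene {'vertical_fov': 46.7250128914954, 'cx': 316.5528359921533, 'cy': 238.73467110555652, 'eye': array([ 0.9519421 , -0.39999806,  0.58066065]), 'rotation': array([-2.16552645, -0.66871069,  0.33404573])}
top {'vertical_fov': 43.450065107021686, 'cx': 325.2749038936695, 'cy': 240.03582569337254, 'eye': array([0.52191608, 0.09604309, 0.96114111]), 'rotation': array([-2.23573023,  2.17276425, -0.07572452])}
{'time': 0.1, 'q': array([-1.23249977,  0.61584025, -0.01264515,  1.42476345,  0.00810452,
        1.10342524, -0.04039918]), 'joint_vel': array([ 0.00057396, -0.00028193, -0.00089355, -0.00483688, -0.00131383,
        0.00016525, -0.0008039 ]), 'joint_efforts': array([ 1.58263309e-03, -4.70383716e+01,  2.60491949e-01, -1.71569681e+01,
        1.01341130e-02,  5.89195144e-03, -1.35745250e-06]), 'tool_pos': array([0.23161786, 0.60657706, 0.23023419]), 'eef_rot': array([-0.56963154, -3.08909496,  0.00369099]), 'contact_force': array([0.13695498, 0.50487769, 0.51714288]), 'wrist_torque': array([-0.0392859 , -0.01028559, -0.03147253]), 'finger_force': 0.0, 'grip_width': 0.0853581422678716}
```

View pics/scene0.png

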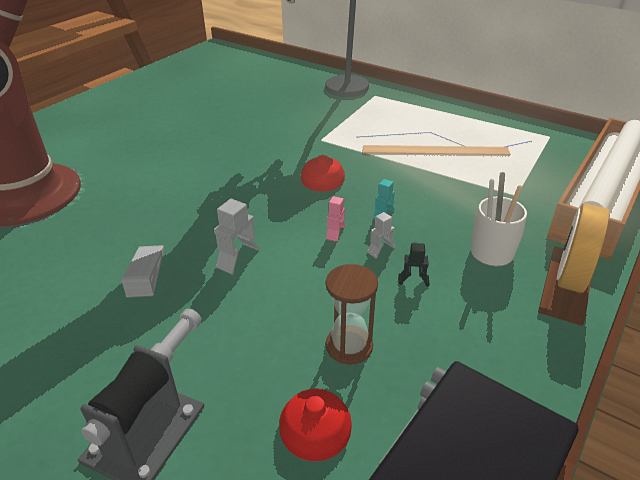

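View pics/top0.png

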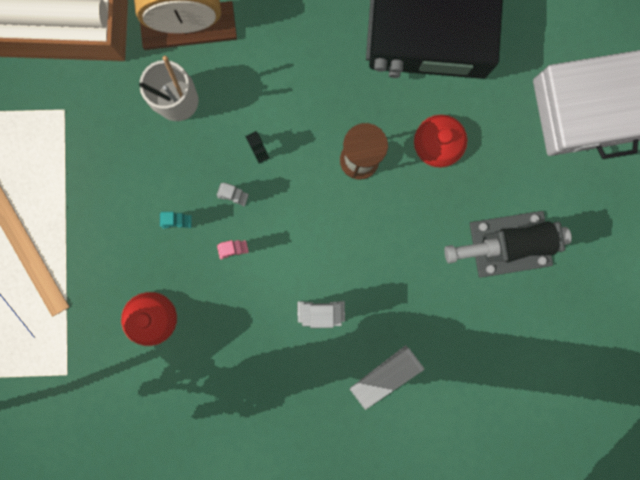

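The scene view shows the small grey clip at about (381,235), the larger one at (232,235), and the axle's free end at (190,318). In the top view these are at (232,193), (321,315) and (450,255). I'll zoom in on these next.

```bash
cat > h.py <<'E'
from bench import bot
import numpy as np, cv2
from scipy.spatial.transform import Rotation as R
def cam(n):
    c=bot.get_calibration(n); f=240/np.tan(np.radians(c['vertical_fov']/2))
    return np.array(c['eye']),R.from_rotvec(c['rotation']).as_matrix(),f,c['cx'],c['cy']
def ray(C,u,v):
    e,M,f,cx,cy=C; d=M@[(u-cx)/f,(v-cy)/f,1]; return e,d
def atz(C,u,v,z):
    e,d=ray(C,u,v); return e+d*(z-e[2])/d[2]
def proj(C,P):
    e,M,f,cx,cy=C; p=(np.atleast_2d(P)-e)@M; return np.c_[f*p[:,0]/p[:,2]+cx,f*p[:,1]/p[:,2]+cy]
def tri(C1,p1,C2,p2):
    A=[];b=[]
    for C,p in((C1,p1),(C2,p2)):
        e,d=ray(C,*p); d=d/np.linalg.norm(d); Q=np.eye(3)-np.outer(d,d); A.append(Q); b.append(Q@e)
    x,r,_,_=np.linalg.lstsq(np.vstack(A),np.hstack(b),rcond=None); return x,r**.5
E
python3 - <<'E'
from h import *
s=cv2.imread("pics/scene0.png");t=cv2.imread("pics/top0.png")
def crop(im,x,y,w,h,k): return cv2.resize(im[y:y+h,x:x+w],None,fx=k,fy=k,interpolation=cv2.INTER_CUBIC)
a=crop(t,205,170,50,40,8);b=crop(t,430,215,150,75,400/150)
c=crop(s,355,200,50,62.5.__int__(),400/62);d=crop(s,75,300,140,180,300/140)
o=np.zeros((600,800,3),np.uint8)
for im,x,y in((a,0,0),(b,400,0),(c,0,320),(d,400,200)):
    im=im[:600-y,:800-x]; o[y:y+im.shape[0],x:x+im.shape[1]]=im
cv2.imwrite("pics/m.png",o)
T=cam("top");S=cam("scene")
print(atz(T,232,193,.06),atz(S,381,235,.03),atz(T,450,255,.08),atz(T,500,247,.08),atz(S,192,318,.08))
print(atz(T,321,315,.08),atz(T,363,140,.12))
print(R.from_rotvec(bot.get_obs()['eef_rot']).as_matrix().round(3))
E
```

```text
[0.63438678 0.22228675 0.06      ] [0.63665328 0.22993089 0.03      ] [ 0.55014286 -0.10299081  0.08      ] [ 0.56403058 -0.17666112  0.08      ] [ 0.55400871 -0.10049261  0.08      ]
[0.45742272 0.08394063 0.08      ] [0.70770507 0.03219856 0.12      ]
[[-0.934  0.357 -0.001]
 [ 0.357  0.934 -0.002]
 [-0.    -0.002 -1.   ]]
```

View pics/m.png

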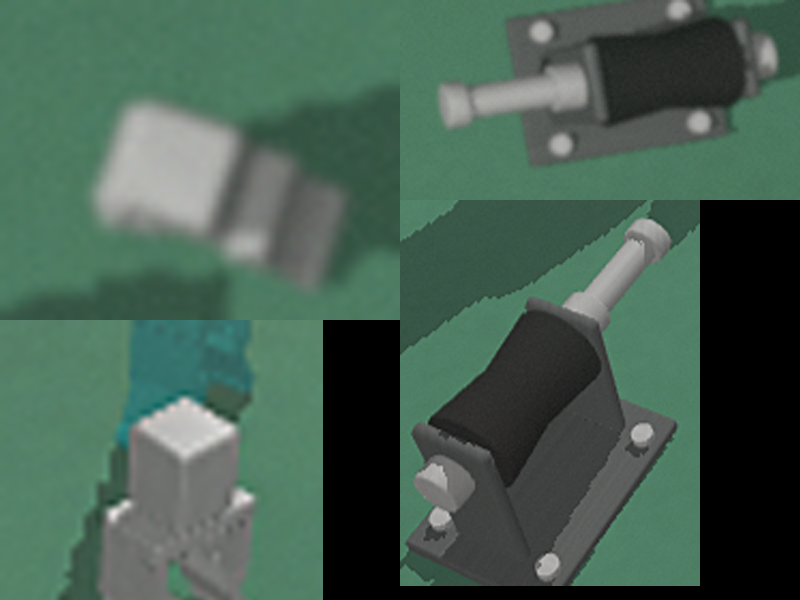

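The mosaic's top crop puts the clip's tab-top centre at about (226,191), with its arm-to-arm direction along the image direction (115,33). The neck runs from about (457,252) to (486,248). I'll check this by overlaying the models.

```bash
cat > ov.py <<'E'
from h import *
T=cam("top");S=cam("scene")
m=lambda x,y:(205+x/8,170+y/8)
mr=lambda x,y:(430+(x-400)/2.667,215+y/2.667)
cl=atz(T,*m(168,168),.068)
d=atz(T,*m(243,135),.068)-atz(T,*m(128,102),.068); e=atz(T,*m(128,102),.068)-atz(T,*m(97,218),.068)
print(cl,d,np.linalg.norm(d),e,np.degrees([np.arctan2(-d[1],-d[0]),np.arctan2(e[1],e[0])-np.pi/2+np.pi]))
a=atz(T,*mr(472,98),.085);b=atz(T,*mr(550,89),.085); g=(a+b)/2; g[2]=.08
v=a-b; print(a,b,np.linalg.norm(v)); gy=np.array([v[0],v[1],0])/np.linalg.norm(v); print(g,gy,np.degrees(np.arctan2(gy[1],gy[0])))
# scene check of axis: end collar face centre
ex=lambda x,y:(75+(x-400)/2.143,300+(y-200)/2.143)
print("scene axis pts",atz(S,*ex(650,242),.08),atz(S,*ex(614,281),.08),"tab", atz(S,355+185/6.45,200+(428-320)/6.45,.068))
yaw=np.arctan2(-d[1],-d[0])
def draw(im,C,P,o,k,col,closed=True):
    p=((proj(C,P)-o)*k).astype(np.int32); cv2.polylines(im,[p],closed,col,1)
def clip(im,C,c,yaw,o,k):
    x=np.array([np.cos(yaw),np.sin(yaw),0]);y=np.array([-x[1],x[0],0])
    for z,w in((.068,.01),(.044,.017),(0,.023)):
        draw(im,C,[np.array([c[0],c[1],z])+s*w*x+t*.01*y for s,t in((1,1),(1,-1),(-1,-1),(-1,1))],o,k,(0,0,255))
def ax(im,C,g,gy,o,k):
    n=np.array([-gy[1],gy[0],0])
    for s in(-.024,.024,-.04):
        draw(im,C,[g+gy*s+.013*(n*np.cos(t)+np.array([0,0,1])*np.sin(t)) for t in np.linspace(0,6.28,30)],o,k,(0,0,255))
    for w in(-.009,.009): draw(im,C,[g-.024*gy+w*n,g+.024*gy+w*n],o,k,(255,0,0),False)
s=cv2.imread("pics/scene0.png");t=cv2.imread("pics/top0.png")
def crop(im,x,y,w,h,k): return cv2.resize(im[y:y+h,x:x+w],None,fx=k,fy=k,interpolation=cv2.INTER_CUBIC)
A=crop(t,205,165,50,37,8);clip(A,T,cl,yaw,(205,165),8)
B=crop(t,435,220,80,60,5);ax(B,T,g,gy,(435,220),5)
Cc=crop(s,350,200,66,50,6);clip(Cc,S,cl,yaw,(350,200),6)
D=crop(s,135,295,80,60,5);ax(D,S,g,gy,(135,295),5)
o=np.zeros((600,800,3),np.uint8)
for im,x,y in((A,0,0),(B,400,0),(Cc,0,300),(D,400,300)): o[y:y+im.shape[0],x:x+im.shape[1]]=im[:600-y,:800-x]
cv2.imwrite("pics/ov.png",o)
E
python3 ov.py
```

```text
[0.63610359 0.23016353 0.068     ] [-0.00551185 -0.02153286  0.        ] 0.022227110750976047 [ 0.02183047 -0.00493811  0.        ] [75.64207754 77.25404104]
[ 0.55503139 -0.11203895  0.085     ] [ 0.56120139 -0.15490863  0.085     ] 0.04331140569700198
[ 0.55811639 -0.13347379  0.08      ] [-0.14245683  0.98980102  0.        ] 98.19003720384744
scene axis pts [ 0.55555924 -0.10265668  0.08      ] [ 0.55986832 -0.13499329  0.08      ] tab [0.63931484 0.22878785 0.068     ]
```

View pics/ov.png

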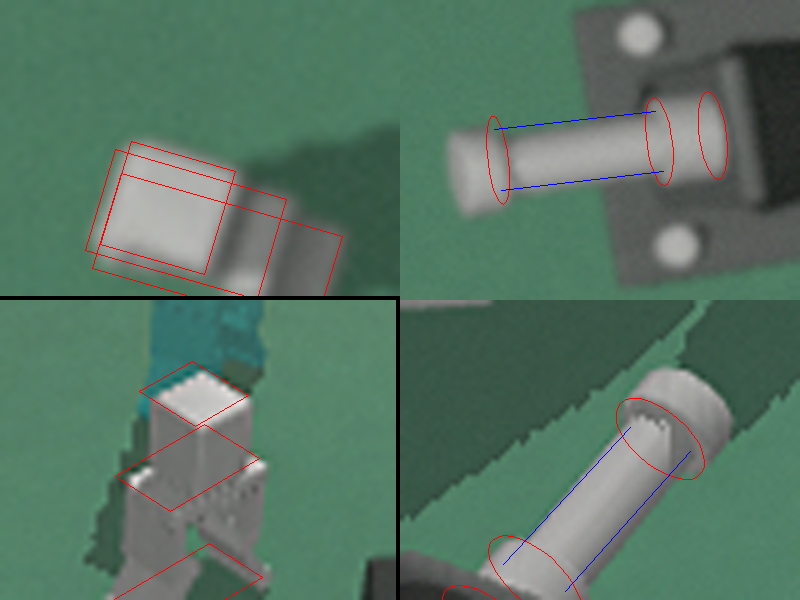

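The overlays fit to about 2 mm:

| Item | Position (m) | Yaw |
|---|---|---|
| Clip | (0.637, 0.230) | x axis at 76° |
| Groove | (0.557, -0.132, 0.08) | y axis at 98° |

Now the approach.

>>> {"method": "servo_tool", "body": {"deltas": [{"dp": [-0.34,-0.14,0],"rot": [0,0,0],"fingers": 90},{"dp": [-0.34,-0.14,0],"rot": [0,0,0],"fingers": 90},{"dp": [-0.34,-0.14,0],"rot": [0,0,0],"fingers": 90},{"dp": [-0.34,-0.14,0],"rot": [0,0,0],"fingers": 90},{"dp": [-0.34,-0.14,0],"rot": [0,0,0],"fingers": 90}]}}

```text
time: 0.72
tool_pos: [0.4336, 0.4166, 0.2309]
eef_rot: [-0.57, -3.089, 0.001]
contact_force: [0.9, 0.6, -0.1]
grip_width: 0.0549
finger_force: 0.0
```

>>> {"method": "servo_tool", "body": {"deltas": [{"dp": [-0.34,-0.14,0],"rot": [0,0,0],"fingers": 90},{"dp": [-0.34,-0.14,0],"rot": [0,0,0],"fingers": 90},{"dp": [-0.34,-0.14,0.1],"rot": [0,0,0],"fingers": 90},{"dp": [-0.34,-0.14,0.1],"rot": [0,0,0],"fingers": 90},{"dp": [0,0,0],"rot": [0,0,-0.11],"fingers": 90}]}}

```text
time: 1.35
tool_pos: [0.5965, 0.259, 0.1987]
eef_rot: [-0.403, -3.115, 0.011]
contact_force: [-1.0, 0.3, 0.6]
grip_width: 0.0551
finger_force: 0.0
```

```bash
cat > go.py <<'E'
from h import *; import sys
def go(p,yaw=None):
    o=bot.get_obs(); M=R.from_rotvec(o['eef_rot']).as_matrix()
    print("t",o['time'],"pos",o['tool_pos'].round(4),"yawY",np.degrees(np.arctan2(M[1,1],M[0,1])).round(2),"tilt",M[:,2].round(3),"w",o['grip_width'],"ff",o['finger_force'],"F",o['contact_force'].round(1))
    print("dp",(M.T@(np.array(p)-o['tool_pos'])/.15).round(3))
E
python3 - <<'E'
from go import *
go([.637,.2298,.1])
cv2.imwrite("pics/w1.png",bot.grab_frame("wrist"))
W=cam("wrist"); print(W); print(proj(W,[.637,.2298,.068]))
E
```

```text
t 1.35 pos [0.5965 0.259  0.1987] yawY 75.27 tilt [-0.001 -0.007 -1.   ] w 0.055081207300902914 ff 0.0 F [-1.   0.3  0.6]
dp [-0.31  -0.115  0.659]
(array([0.52680071, 0.28051544, 0.34176708]), array([[ 0.24903205,  0.93189336,  0.26373812],
       [ 0.96848874, -0.23862062, -0.0713426 ],
       [-0.00355034,  0.273194  , -0.96195241]]), np.float64(375.90738638859466), 309.7616842303447, 243.60749046422856)
[[283.47367211 294.40550507]]
```

View pics/w1.png

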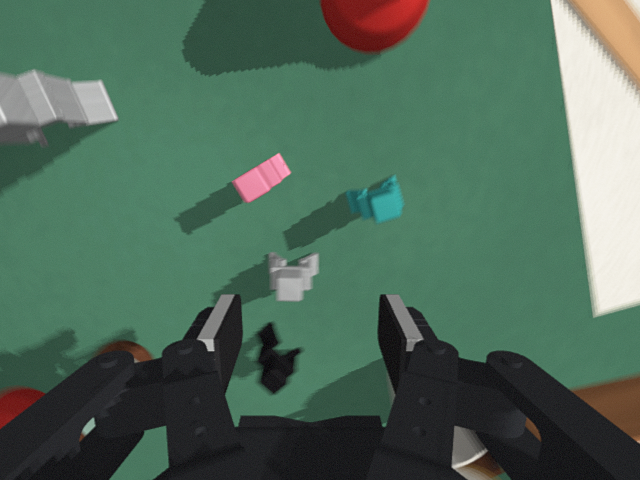

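The wrist view shows the tab's top centre at about (290,289), between the pads and square to them. My prediction was (283,294), but the arm was still settling when I took it. I'll move closer and check again.

>>> {"method": "servo_tool", "body": {"deltas": [{"dp": [-0.15,-0.06,0.2],"rot": [0,0,0],"fingers": 90},{"dp": [-0.15,-0.04,0.2],"rot": [0,0,0],"fingers": 90},{"dp": [0,0,0.06],"rot": [0,0,0],"fingers": 90},{"dp": [0,0,0],"rot": [0,0,0],"fingers": 90},{"dp": [0,0,0],"rot": [0,0,0],"fingers": 90}]}}

```text
time: 2.02
tool_pos: [0.6329, 0.2433, 0.1338]
eef_rot: [0.388, 3.116, 0.004]
contact_force: [-0.1, -0.7, -0.4]
grip_width: 0.0553
finger_force: 0.0
```

```bash
python3 - <<'E'
from go import *
W=cam("wrist")
im=bot.grab_frame("wrist")
go([.637,.2298,.1])
p=proj(W,[.637,.2298,.068])[0].astype(int); print(p)
o=bot.get_obs(); M=R.from_rotvec(o['eef_rot']).as_matrix()
q=proj(W,[o['tool_pos']+ M[:,2]*(o['tool_pos'][2]-.068)])[0].astype(int); print("tcp",q)
cv2.drawMarker(im,p.tolist(),(0,0,255),0,9);cv2.drawMarker(im,q.tolist(),(255,0,0),0,9)
cv2.imwrite("pics/w2.png",cv2.resize(im[200:470,150:490],None,fx=2.2,fy=2.2))
E
```

```text
t 2.075 pos [0.6331 0.243  0.1339] yawY 75.8 tilt [ 0.002  0.002 -1.   ] w 0.05472100194573089 ff 0.0 F [-0.7 -0.3  0.8]
dp [-0.047 -0.079  0.226]
[289 273]
tcp [309 262]
```

View pics/w2.png

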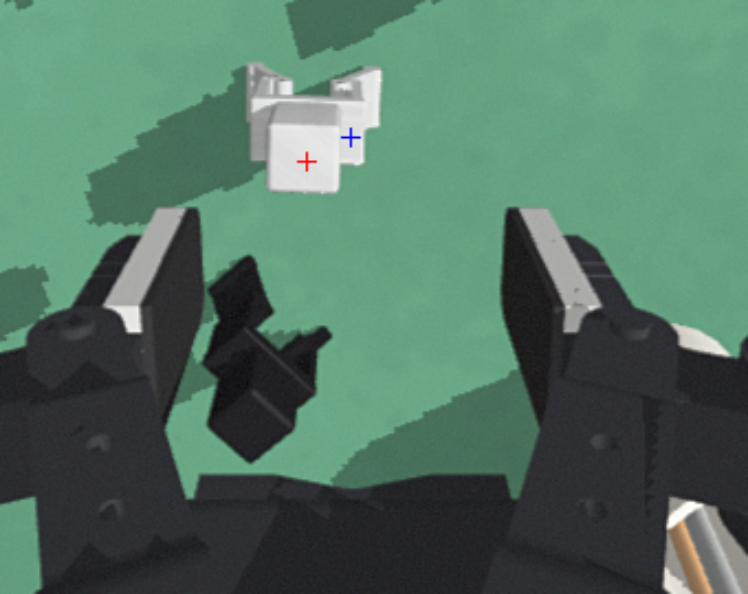

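The red mark lies within about 2 mm of the tab's centre at crop position (304,157), so I'll descend and grip.

>>> {"method": "servo_tool", "body": {"deltas": [{"dp": [-0.04,-0.08,0.1],"rot": [0,0,0],"fingers": 90},{"dp": [0,0,0.2],"rot": [0,0,0],"fingers": 90},{"dp": [0,0,0.18],"rot": [0,0,0],"fingers": 90},{"dp": [0,0,0.05],"rot": [0,0,0],"fingers": 90},{"dp": [0,0,0],"rot": [0,0,0],"fingers": 90}]}}

```text
time: 2.7
tool_pos: [0.636, 0.2275, 0.0525]
eef_rot: [-0.392, -3.117, 0.001]
contact_force: [0.0, -0.2, 0.8]
grip_width: 0.0552
finger_force: 0.0
```

```bash
python3 -c "
from go import *
go([.6356,.2297,.046])"
```

```text
t 2.7 pos [0.636  0.2275 0.0525] yawY 75.67 tilt [-0.001 -0.001 -1.   ] w 0.05515277456729685 ff 0.0 F [ 0.  -0.2  0.8]
dp [0.006 0.014 0.043]
```

>>> {"method": "servo_tool", "body": {"deltas": [{"dp": [0.006,0.014,0.04],"rot": [0,0,0],"fingers": 90},{"dp": [0,0,0],"rot": [0,0,0],"fingers": 150},{"dp": [0,0,0],"rot": [0,0,0],"fingers": 230},{"dp": [0,0,0],"rot": [0,0,0],"fingers": 230},{"dp": [0,0,0],"rot": [0,0,0],"fingers": 230}], "squeeze": 60}}

```text
time: 3.32
tool_pos: [0.6361, 0.2307, 0.0475]
eef_rot: [0.391, 3.116, 0.001]
contact_force: [-0.6, -1.0, 2.9]
grip_width: 0.019
finger_force: 59.5
```

>>> {"method": "servo_tool", "body": {"deltas": [{"dp": [0,0,0],"rot": [0,0,0],"fingers": 230},{"dp": [0,0,0],"rot": [0,0,0],"fingers": 230}]}}

```text
time: 3.58
tool_pos: [0.6361, 0.2307, 0.0475]
eef_rot: [0.391, 3.116, 0.001]
contact_force: [-0.0, 0.8, 4.0]
grip_width: 0.0187
finger_force: 59.8
```

```bash
python3 -c "
from go import *
go([.6356,.2297,.046])"
```

```text
t 3.575 pos [0.6361 0.2307 0.0475] yawY 75.7 tilt [ 0.001  0.001 -1.   ] w 0.018700551790206903 ff 59.75178301334381 F [-0.   0.8  4. ]
dp [ 0.002 -0.007  0.01 ]
```

>>> {"method": "servo_tool", "body": {"deltas": [{"dp": [0,0,-0.2],"rot": [0,0,0],"fingers": 230},{"dp": [0,0,-0.35],"rot": [0,0,0],"fingers": 230},{"dp": [0,0,-0.35],"rot": [0,0,0],"fingers": 230},{"dp": [0,0,-0.25],"rot": [0,0,0],"fingers": 230},{"dp": [0,0,0],"rot": [0,0,0],"fingers": 230}]}}

```text
time: 4.2
tool_pos: [0.6372, 0.2308, 0.2225]
eef_rot: [0.391, 3.111, 0.005]
contact_force: [-0.1, 0.4, -1.2]
grip_width: 0.0186
finger_force: 59.2
```

>>> {"method": "servo_tool", "body": {"deltas": [{"dp": [0,0,0],"rot": [0,0,0.16],"fingers": 230},{"dp": [0,0,0],"rot": [0,0,0.16],"fingers": 230},{"dp": [0,0,0],"rot": [0,0,0.16],"fingers": 230},{"dp": [0,0,0],"rot": [0,0,0.16],"fingers": 230},{"dp": [0,0,0],"rot": [0,0,0.16],"fingers": 230}]}}

```text
time: 4.82
tool_pos: [0.6342, 0.2298, 0.2164]
eef_rot: [-1.631, -2.681, 0.007]
contact_force: [1.0, 0.6, 0.6]
grip_width: 0.0185
finger_force: 59.1
```

>>> {"method": "servo_tool", "body": {"deltas": [{"dp": [0,0,0],"rot": [0,0,0.16],"fingers": 230},{"dp": [0,0,0],"rot": [0,0,0.16],"fingers": 230},{"dp": [0,0,0],"rot": [0,0,0],"fingers": 230}]}}

```text
time: 5.2
tool_pos: [0.6344, 0.2301, 0.2167]
eef_rot: [-2.048, -2.38, 0.007]
contact_force: [0.3, 0.0, 0.0]
grip_width: 0.0186
finger_force: 59.1
```

```bash
python3 -c "
from go import *
go([.557,-.132,.22])"
```

```text
t 5.2 pos [0.6344 0.2301 0.2167] yawY 8.6 tilt [-0.004 -0.002 -1.   ] w 0.018635451520638707 ff 59.145601987838745 F [0.3 0.  0. ]
dp [-2.31  -0.871 -0.014]
```

>>> {"method": "servo_tool", "body": {"deltas": [{"dp": [-0.33,-0.125,0],"rot": [0,0,0],"fingers": 230},{"dp": [-0.33,-0.125,0],"rot": [0,0,0],"fingers": 230},{"dp": [-0.33,-0.125,0],"rot": [0,0,0],"fingers": 230},{"dp": [-0.33,-0.125,0],"rot": [0,0,0],"fingers": 230},{"dp": [-0.33,-0.125,0],"rot": [0,0,0],"fingers": 230}]}}

```text
time: 5.82
tool_pos: [0.5783, -0.0299, 0.2183]
eef_rot: [-2.046, -2.382, 0.002]
contact_force: [0.6, -0.7, -0.7]
grip_width: 0.0183
finger_force: 59.2
```

>>> {"method": "servo_tool", "body": {"deltas": [{"dp": [-0.33,-0.125,0],"rot": [0,0,0],"fingers": 230},{"dp": [-0.33,-0.125,0],"rot": [0,0,0],"fingers": 230},{"dp": [0,0,0],"rot": [0,0,0],"fingers": 230},{"dp": [0,0,0],"rot": [0,0,0],"fingers": 230}]}}

```text
time: 6.32
tool_pos: [0.5567, -0.1309, 0.2185]
eef_rot: [-2.047, -2.38, -0.0]
contact_force: [-1.0, -0.4, -1.0]
grip_width: 0.0184
finger_force: 59.2
```

```bash
python3 - <<'E'
from go import *
go([.557,-.132,.15])
W=cam("wrist");S=cam("scene")
w=bot.grab_frame("wrist"); s=bot.grab_frame("scene")
gy=np.array([np.cos(np.radians(98.3)),np.sin(np.radians(98.3)),0]);n=np.array([-gy[1],gy[0],0]);g=np.array([.557,-.132,.08])
for im,C in((w,W),(s,S)):
    for t in(-.024,.024):
        p=proj(C,[g+gy*t+.013*(n*np.cos(a)+np.array([0,0,1])*np.sin(a)) for a in np.linspace(0,6.28,30)])
        cv2.polylines(im,[p.astype(np.int32)],True,(0,0,255),1)
o=np.zeros((600,800,3),np.uint8)
o[:300,:400]=cv2.resize(w,(400,300))
o[:300,400:]=cv2.resize(w[100:340,160:480],(400,300))
o[300:,:400]=cv2.resize(s,(400,300)); o[300:,400:]=cv2.resize(s[220:370,100:300],(400,300))
cv2.imwrite("pics/p1.png",o)
E
```

```text
t 6.325 pos [ 0.5567 -0.1309  0.2185] yawY 8.6 tilt [-0.002  0.001 -1.   ] w 0.01843052511120425 ff 59.16760861873627 F [-1.  -0.4 -1. ]
dp [-0.008  0.001  0.456]
```

View pics/p1.png

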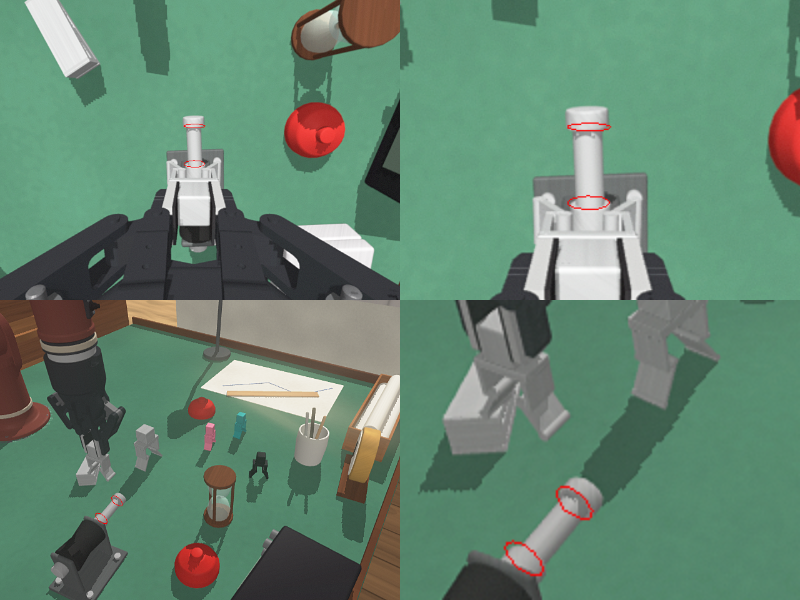

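The overlay matches the real neck in both views, within about 1 mm sideways, and the clip is square to the axle and centred over it. Next I'll go down and press.

>>> {"method": "servo_tool", "body": {"deltas": [{"dp": [0,0,0.15],"rot": [0,0,0],"fingers": 230},{"dp": [0,0,0.2],"rot": [0,0,0],"fingers": 230},{"dp": [0,0,0.13],"rot": [0,0,0],"fingers": 230},{"dp": [0,0,0.03],"rot": [0,0,0],"fingers": 230},{"dp": [0,0,0.03],"rot": [0,0,0],"fingers": 230}], "squeeze": 80}}

```text
time: 7.05
tool_pos: [0.5578, -0.1309, 0.1386]
eef_rot: [2.048, 2.381, 0.001]
contact_force: [0.6, -0.1, -0.8]
grip_width: 0.0182
finger_force: 82.8
```

>>> {"method": "servo_tool", "body": {"deltas": [{"dp": [0,0,0.05],"rot": [0,0,0],"fingers": 230},{"dp": [0,0,0.05],"rot": [0,0,0],"fingers": 230},{"dp": [0,0,0],"rot": [0,0,0],"fingers": 230}]}}

```text
time: 7.42
tool_pos: [0.5566, -0.1316, 0.1228]
eef_rot: [-2.05, -2.379, 0.001]
contact_force: [-0.1, -0.2, -0.6]
grip_width: 0.0179
finger_force: 82.8
```

```bash
python3 -c "
from go import *
go([.557,-.132,.0985])"
```

```text
t 7.425 pos [ 0.5566 -0.1316  0.1228] yawY 8.5 tilt [-0.001  0.    -1.   ] w 0.01787105076067276 ff 82.82949686050415 F [-0.1 -0.2 -0.6]
dp [-0.003  0.002  0.162]
```

>>> {"method": "servo_tool", "body": {"deltas": [{"dp": [0,0,0.04],"rot": [0,0,0],"fingers": 230},{"dp": [0,0,0.04],"rot": [0,0,0],"fingers": 230}]}}

```text
time: 7.68
tool_pos: [0.5578, -0.132, 0.1122]
eef_rot: [2.049, 2.379, 0.001]
contact_force: [-1.8, -0.1, 13.4]
grip_width: 0.0181
finger_force: 85.1
```

>>> {"method": "servo_tool", "body": {"deltas": [{"dp": [0,0,0.04],"rot": [0,0,0],"fingers": 230},{"dp": [0,0,0.04],"rot": [0,0,0],"fingers": 230}]}}

```text
time: 7.92
tool_pos: [0.5573, -0.1324, 0.0998]
eef_rot: [2.05, 2.379, 0.0]
contact_force: [0.9, -0.1, -3.7]
grip_width: 0.0179
finger_force: 82.6
```

>>> {"method": "servo_tool", "body": {"deltas": [{"dp": [0,0,0.015],"rot": [0,0,0],"fingers": 230},{"dp": [0,0,0],"rot": [0,0,0],"fingers": 230}]}}

```text
time: 8.18
tool_pos: [0.5572, -0.1322, 0.0984]
eef_rot: [2.051, 2.379, 0.0]
contact_force: [-2.2, -0.1, 9.6]
grip_width: 0.0185
finger_force: 84.5
```

```bash
python3 - <<'E'
from go import *
go([.557,-.132,.0985])
s=bot.grab_frame("scene");w=bot.grab_frame("wrist")
cv2.imwrite("pics/p2.png",np.hstack([cv2.resize(s[270:420,110:270],(400,375)),cv2.resize(w[140:370,200:445],(400,375))]))
E
```

```text
t 8.175 pos [ 0.5572 -0.1322  0.0984] yawY 8.48 tilt [ 0.001 -0.    -1.   ] w 0.018479463868929406 ff 84.53595042228699 F [-2.2 -0.1  9.6]
dp [ 0.002 -0.001 -0.001]
```

View pics/p2.png

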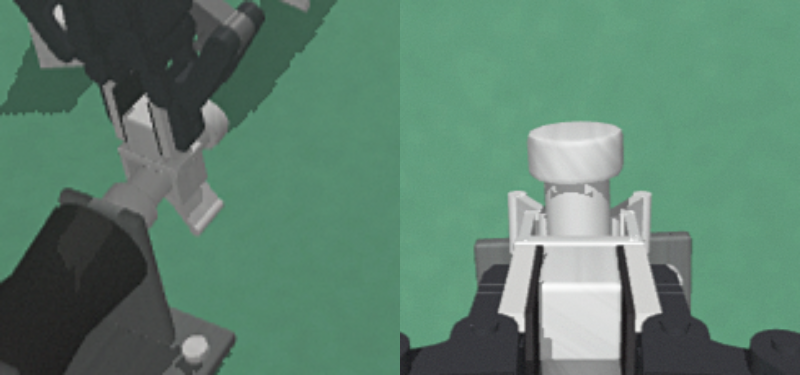

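The clip is seated. The force peaked at 13 N, then reversed as it snapped in, and rose again against the seat with TCP at the right height. The image shows it square in the middle of the neck. Next I'll release it and move away.

>>> {"method": "servo_tool", "body": {"deltas": [{"dp": [0,0,0],"rot": [0,0,0],"fingers": 120},{"dp": [0,0,0],"rot": [0,0,0],"fingers": 90},{"dp": [0,0,0],"rot": [0,0,0],"fingers": 90},{"dp": [0,0,-0.1],"rot": [0,0,0],"fingers": 90},{"dp": [0,0,-0.3],"rot": [0,0,0],"fingers": 90}]}}

```text
time: 8.9
tool_pos: [0.5556, -0.1311, 0.1563]
eef_rot: [-2.048, -2.377, 0.004]
contact_force: [1.3, -0.2, 0.5]
grip_width: 0.0553
finger_force: 0.0
```

>>> {"method": "servo_tool", "body": {"deltas": [{"dp": [0,0,-0.35],"rot": [0,0,0],"fingers": 90},{"dp": [0,0,-0.2],"rot": [0,0,0],"fingers": 90},{"dp": [0,0,0],"rot": [0,0,0],"fingers": 90}]}}

```text
time: 9.28
tool_pos: [0.5588, -0.1324, 0.2434]
eef_rot: [2.046, 2.375, 0.006]
contact_force: [-0.3, 0.4, -0.2]
grip_width: 0.0555
finger_force: 0.0
```

```bash
python3 - <<'E'
from go import *
go([.557,-.132,.0985])
W=cam("wrist");S=cam("scene")
w=bot.grab_frame("wrist");s=bot.grab_frame("scene")
th=np.radians(98.3);gy=np.array([np.cos(th),np.sin(th),0]);n=np.array([gy[1],-gy[0],0]);g=np.array([.557,-.132,.119])
for im,C in((w,W),(s,S)):
    cv2.polylines(im,[proj(C,[g+.01*(a*n+b*gy) for a,b in((1,1),(1,-1),(-1,-1),(-1,1))]).astype(np.int32)],True,(0,0,255),1)
p=proj(W,g)[0].astype(int);print(p)
y=max(p[1]-120,0);x=p[0]-160
cv2.imwrite("pics/p3.png",np.hstack([cv2.resize(s[270:420,110:270],(400,375)),cv2.resize(w[y:y+300,x:x+320],(400,375))]))
E
```

```text
t 9.275 pos [ 0.5588 -0.1324  0.2434] yawY 8.49 tilt [ 0.008 -0.002 -1.   ] w 0.05553837241345696 ff 0.0 F [-0.3  0.4 -0.2]
dp [ 0.007 -0.018  0.966]
[307 234]
```

View pics/p3.png

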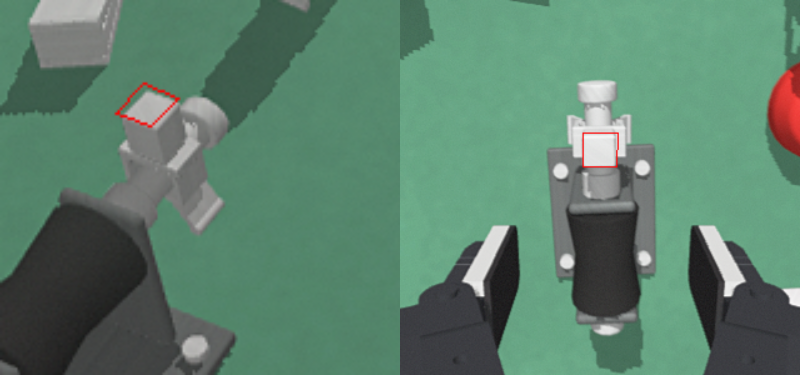

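The clip sits upright on the neck, square to the axle. The tab is where the home pose predicts in the wrist view and about 2 mm off in the scene view, the same offset that camera showed earlier.

```bash
python3 -c "
from bench import bot
print(bot.finish_job())"
```

```text
the job is handed in; nothing more can be done
None
```

The smaller clip is snapped home in the groove, square to the axle and released; the arm never went near the larger clip or the hourglass, and I handed the job in at about 9.4 s (no verdict was returned).

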